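# Check the pot rests for missing bosses

## Robot

A 6-joint arm with a two-finger parallel gripper is mounted at the origin on the work surface. World frame = base frame: x ahead of the robot, y to its left, z up, the work surface at z = 0. Lengths are in m, angles in rad, forces in N, time in s.
With the tool pointing down it reaches from about 0.3 to 0.75 m from the base axis. Payload 8.5 kg.
Tool frame: the origin (TCP) lies on the centre line of the jaws, within the pads' length; the fingertips stand 19 mm ahead of it and the grasp point (between the pads) is the TCP; z points along the fingers, y is the line along which they close (so a half turn about z gives the same grasp; the last joint's range is limited). The gripper opens to 85 mm and grips with 20 to 120 N. Pads are 22 mm wide; open, the fingers measure 114 mm over their backs; the gripper's body (76 mm by 85 mm) begins 54 mm behind the grasp point. The pads swing forward as they close: fully open they stand 13 mm farther back than shut.
Start: joints at [1.109, 0.381, 1.297, -0, 1.464, -0.215], TCP at [0.134, 0.533, 0.25] pointing down, gripper open.
Joint ranges: [-3.11, 3.11], [-0.89, 2.33], [0.22, 2.48], [-1.42, 4.56], [0.17, 2.85], [-2.88, 2.88]. Speed limits (rad/s): [2.39, 2.39, 3.14, 3.14, 3.14, 3.14].

## Interface

Orientations are given as a unit quaternion [x, y, z, w].
In Python, from cell import ctrl, jaws, planner, status, viewer, workorder, cut_out, mark_of gives the robot as it stands. Calls block until the motion is done:
- ctrl.movep(position, orientation): joint-space move of the TCP to a pose.
- ctrl.servo_line(position, rot=None, rate=0.15, threshold=None): straight line of the TCP; rot=None keeps the orientation; rate is the mean speed in m/s. With threshold (N) it stops when the force on the tool has changed by that much, and returns True; else False.
- ctrl.set_joints(angles): joint-space move.
- jaws.gripper_to(opening, grasp_force=None): finger opening in m; grasp_force is the grip in N (None keeps the last); returns when the fingers have stopped.
- ctrl.wait(seconds).
- planner.solve_ik(position, orientation): joint angles nearest the present ones, or None.
- status.sense(): the state.
- viewer.camera(name): name is "scene" or "top"; returns a dict with "frame" (384x512x3 uint8, red, green, blue), "fx", "fy", "cx", "cy" (pixels), "rvec" (rotation vector, rad) and "tvec" (3), from world to camera coordinates, as OpenCV has them. Camera axes: x right, y down, z forward; pixel columns grow to the right and rows downward; lengths in m; the calibration is good to about 2 mm. A picture is of the moment at which its call begins. There is no depth.
A pose or a line that the arm cannot do raises ctrl.MotionError and nothing moves.
- workorder.hand_in(): hands the job in; it is judged then, once.
Trained networks look in the newest picture that a camera, given by its name, has taken for a name from the list of things; names that differ only in an ending like _2 or _b are one class to them, and where a whole thing is asked for, a point or a joint stands for the part that bears it (a point fixed in the world has none). Each returns a list of dicts, best first, with "p" (0 to 1); they miss things now and then, are a little off and sometimes report something else, mostly with a low value. They report only what shows in the picture. A call takes as long as a camera call. They do not tell look-alikes from the thing itself.
- cut_out(label, camera): "region" (384x512 bool, what is visible of it) and "xy" ([column, row] in pixels, amid what is visible of it).
- mark_of(label, camera): "xy" ([column, row] in pixels: a listed point, or the origin of a listed thing).
The state is a dict: "time_s": time; "joint_positions": joint angles; "qd": joint speeds; "tau": joint torques, N m; "eef_pos": TCP position; "tool_rot": TCP orientation; "force": force on the tool from outside, world axes, zero at the start; "torque": the same for the moment, N m; "grip_width": finger opening in m; "gripper_force": force on a finger pad.
Only numpy, scipy, OpenCV 4.12 (cv2) and the standard library are available. Lean on these libraries where they do the work, as an engineer would, in place of code of your own. Each camera call takes 0.05 s, during which the arm holds its last target. There are 200 camera calls.

## Task

Before the soup pot comes out, check the three pot rests on the black tray: one at a time, pick each up, turn it so that its underside can be seen, and put it away before taking the next. A sound rest has an orange boss in its hollow underside: set both sound ones flat, right side up and side by side on the wooden board, each with its boss pressing down one of the sprung brass studs. Lay the one whose boss is missing upside down, flat, in the blue tub, and leave the cup, bowl and jar alone.

Things in the scene. Friction and masses are not known exactly. Their poses are not given: they have to be found in the camera images.
- tray: black serving tray, a flat fixed sheet 150 (x) x 310 (y) x 6 mm, no rim, with three grey painted places in a row along y, one pot rest about on each. Origin: centre of its underside, on the work surface; z up
- rest_a: hollow cast-aluminium pot rest, 92 mm long, 48 mm wide, 32 mm high, 0.14 to 0.28 kg, loose, lying ribbed face up on the tray, long side (its x) along the tray's x to within 0.1 rad. Origin: centre of its underside; z up while right side up. Grip it across the 48 mm, its plain parallel sides; the fingers may be tilted along its length. From above all three rests look the same
- rest_b: a second rest, outwardly the same. Underneath, every rest is hollow: 4 mm rim walls round an open recess 18 mm deep. In a sound one a round orange boss of 24 mm diameter stands in the middle of the recess, its end level with the rim; in exactly one of the three rests it is missing and only bare grey metal is seen
- rest_c: a third rest, outwardly the same. The rests lie in any order on the places, and nothing on the outside tells which is the faulty one
- board: wooden board for the sound rests, fixed, 180 (x) x 220 (y) x 14 mm, with two brass studs on it. Origin: centre of its underside; z up. It stands to one side of the tray and the tub to the other; which is which varies
- board_spot1 (a point): foot of the first stud, on the board's upper face (14 mm up), 52 mm to the board's +y from its centre: set a rest with its middle here, within about 12 mm, its length along the board's x, so that its boss comes down on the stud
- board_spot2 (a point): the same for the second stud, 52 mm to the board's -y
- stud1 (a joint): first sprung stud, 16 mm diameter, standing 8 mm above the board at 0; reads 0.008 when pressed level with the board. The boss of a sound rest presses it fully down by the rest's weight (spring about 0.5 N); a rest without a boss leaves it up, inside its recess
- stud2 (a joint): second sprung stud, the same
- tub: low blue open tub for the reject, fixed, 220 (x) x 160 (y) x 30 mm outside, walls 4 mm, floor about 4 mm thick. Origin: centre of its underside; z up
- cup: white cup, 70 mm across, 75 mm high, loose; leave alone. Origin: centre of its foot
- bowl: steel bowl, 120 mm across, 50 mm high, loose; leave alone. Origin: centre of its foot
- jar: amber jar with yellow cap, 60 mm across, 75 mm high, loose; leave alone. Origin: centre of its foot
Not all that is in view belongs to the job. What is shaped like the rest_a but green or red is not meant. What is shaped like the rest_b but green is not meant.

How it is judged:
By the outcome, as a careful person would: the job done as asked, in the order asked, and still so for the second after the job is handed in, with the robot touching nothing.
It also fails if it takes over 72 s, if anything falls off the work surface, if the arm or the gripper's body presses on something with over 40 N, if the wrist force passes 120 N, or if a joint passes its speed limit or range.

## Working session

There is one attempt and no reset: what is moved stays moved. The work goes in short steps, each a Python script; the robot and the scene stay as the last script left them, time stands still between calls to the robot, and variables do not carry over. Pictures are saved under pics/ and viewed, at most 10 in all, crops included, and the job is handed in when it is done.

```bash
ls; mkdir -p pics
python3 - <<'E'
from cell import *
import cv2,numpy as np
a=viewer.camera("scene");b=viewer.camera("top")
for n,c in(("scene",a),("top",b)):
    cv2.imwrite(f"pics/{n}0.png",c["frame"][:,:,::-1])
    R=cv2.Rodrigues(np.array(c["rvec"]))[0]; print(n,c["fx"],c["cx"],c["cy"],-R.T@np.array(c["tvec"]),R[2])
    for l in["rest_a","board","tub","tray","board_spot1","board_spot2","cup","bowl","jar"]:
        print(l,[(np.round(d["xy"]),round(d["p"],2)) for d in mark_of(l,n)][:5])
print(status.sense()["time_s"])
E
```

```text
pics
scene 428.119626066283 253.31386208032131 194.1038561273992 [0.76627686 0.47370672 0.94534013] [-0.24227569 -0.46875521 -0.84945338]
rest_a [(array([247., 183.]), 0.78), (array([287., 241.]), 0.74), (array([286.,  97.]), 0.63), (array([271., 206.]), 0.61), (array([291., 136.]), 0.58)]
board [(array([340., 336.]), 0.92)]
tub [(array([216., 115.]), 0.66), (array([341., 336.]), 0.27)]
tray [(array([268., 210.]), 0.96)]
board_spot1 [(array([329., 312.]), 0.86), (array([357., 358.]), 0.69)]
board_spot2 [(array([329., 312.]), 0.86), (array([357., 358.]), 0.69)]
cup [(array([209., 287.]), 0.69)]
bowl [(array([160., 196.]), 0.82)]
jar [(array([175., 243.]), 0.78), (array([159., 196.]), 0.65)]
top 461.80363767115375 247.7586194886805 207.86879615870586 [ 0.3620489  -0.00391335  1.12594048] [ 0.12637589 -0.00743198 -0.99195459]
rest_a [(array([315., 286.]), 0.97), (array([199., 214.]), 0.77), (array([183., 284.]), 0.74), (array([241., 219.]), 0.6), (array([369., 317.]), 0.58)]
board [(array([100., 212.]), 0.76)]
tub [(array([387., 226.]), 0.64), (array([116., 211.]), 0.18)]
tray [(array([238., 215.]), 0.57)]
board_spot1 [(array([117., 211.]), 0.76), (array([ 73., 210.]), 0.67)]
board_spot2 [(array([117., 211.]), 0.76), (array([ 73., 210.]), 0.67)]
cup [(array([188., 130.]), 0.67)]
bowl [(array([309., 128.]), 0.78), (array([249., 118.]), 0.23)]
jar [(array([247., 122.]), 0.83)]
1.0
```

Run:
```python
import cv2,numpy as np
for n in("scene","top"):
    cv2.imwrite(f"pics/{n}0b.png",cv2.resize(cv2.imread(f"pics/{n}0.png"),(800,600),interpolation=cv2.INTER_CUBIC))
```

```text
(no output)
```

View pics/scene0b.png

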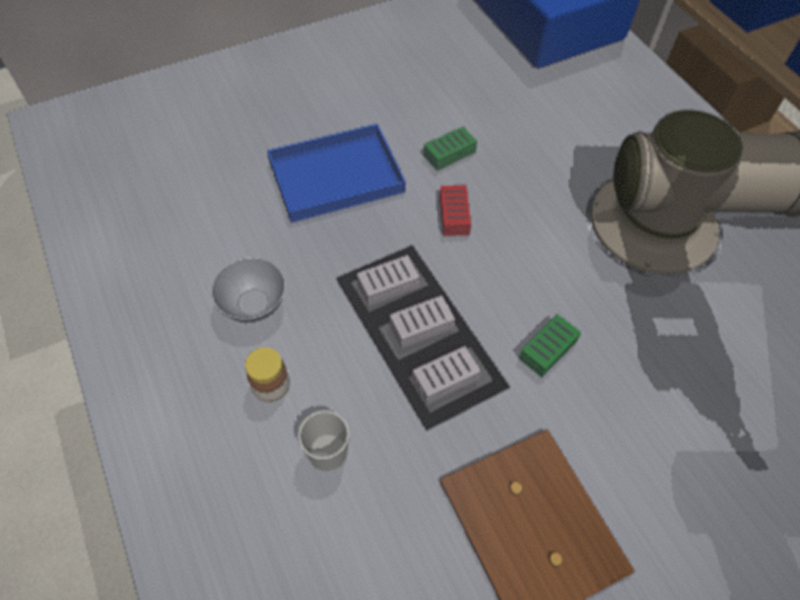

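View pics/top0b.png

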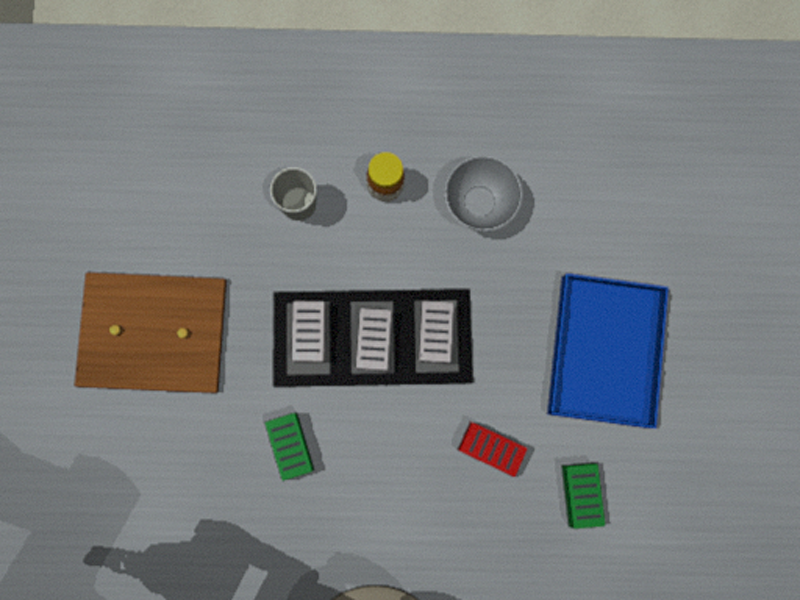

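The top view shows three white rests on the black tray at about (308,330), (374,338) and (436,330) in the enlarged picture. The board is on the left (+y) with studs at (115,330) and (183,333). The tub is on the right at (610,350), and green and red decoys lie nearer the base. Next I'll measure positions and check which poses the arm can reach.

```bash
cat > h.py <<'E'
from cell import *
import cv2,numpy as np
from scipy.spatial.transform import Rotation as Ro
def unproj(c,px,z):
    K=np.array([[c["fx"],0,c["cx"]],[0,c["fy"],c["cy"]],[0,0,1.]])
    R=cv2.Rodrigues(np.array(c["rvec"]))[0];o=-R.T@np.array(c["tvec"])
    d=(R.T@np.linalg.inv(K)@np.c_[np.reshape(px,(-1,2)),np.ones(np.size(px)//2)].T).T
    return o+d*((z-o[2])/d[:,2])[:,None]
def proj(c,p): return cv2.projectPoints(np.array(p,float).reshape(-1,3),np.array(c["rvec"]),np.array(c["tvec"]),np.array([[c["fx"],0,c["cx"]],[0,c["fy"],c["cy"]],[0,0,1.]]),None)[0][:,0]
# tool: z along heading h, elevation e; flip: which way tool x points (up/down)
def tool(h,e,up):
    z=np.array([np.cos(e)*np.cos(h),np.cos(e)*np.sin(h),np.sin(e)])
    x=np.array([-np.sin(e)*np.cos(h),-np.sin(e)*np.sin(h),np.cos(e)])*(1 if up else -1)
    return Ro.from_matrix(np.c_[x,np.cross(z,x),z]).as_quat()
E
python3 - <<'E'
from h import *
c=viewer.camera("top");f=c["frame"].astype(int)
def rects(m,z,n):
    cs,_=cv2.findContours(m.astype(np.uint8),cv2.RETR_EXTERNAL,cv2.CHAIN_APPROX_NONE)
    for k in sorted(cs,key=cv2.contourArea)[::-1][:n]:
        P=unproj(c,k.reshape(-1,2).astype(float),z)[:,:2]
        (x,y),(w,h),a=cv2.minAreaRect((P*1000).astype(np.float32));print(np.round([x,y,w,h,a],1))
s=f.sum(2)
m=(f.min(2)>150)&(f.max(2)-f.min(2)<40);w=np.zeros_like(m);w[185:250,175:305]=1
m=cv2.morphologyEx((m&w).astype(np.uint8),cv2.MORPH_CLOSE,np.ones((5,5)))
print("rests");rects(m,.038,3)
print("tub");b=(f[:,:,2]>f[:,:,0]+50)&(f[:,:,2]>60);b[:,:340]=0;b[:150]=0;rects(b,.03,1)
print("board");b=(f[:,:,0]>f[:,:,2]+30);b[:,160:]=0;b[:160]=0;b[260:]=0;rects(b,.014,1)
g=viewer.camera("scene")
for n,k in(("top",c),("scene",g)):
  for l,z in(("board_spot1",.014),("tub",.0),("tray",.0),("cup",0),("bowl",0),("jar",0)): print(n,l,np.round(unproj(k,[d["xy"] for d in mark_of(l,n)[:2]],z)[:,:2],3).tolist())
print("ik")
q0=np.array(status.sense()["joint_positions"])
def t(n,p,h,e,up):
    q=planner.solve_ik(p,tool(h,e,up)); print(n,np.round(q,2) if q is not None else None)
r=np.radians
for up in(0,1):
  for H in (0,np.pi):
   for y in(.1,-.1): t(f"pick up{up} H{H:.1f} y{y}",[.45,y,.03],H,-r(40),up)
  t(f"board up{up}",[.45,.42,.05],0,-r(40),up); t(f"board up{up} pi",[.45,.42,.05],np.pi,-r(40),up)
  for h in(.2,.6,1.): t(f"view{up} {h}",[.45,.1,.35],h,-r(10),up)
  for h in(0,-.6): t(f"tub{up} {h}",[.42,-.35,.08],h,-r(15),up)
print(status.sense()["time_s"])
E
```

```text
rests
[488.5 109.2  86.3  45.    1.7]
[479.1   9.   45.   87.4  87. ]
[492.6 -86.2  44.7  87.4  87.7]
tub
[ 471.2 -351.3  164.8  220.6   83.4]
board
[486.  353.7 219.5 178.2  88.5]
top board_spot1 [[0.489, 0.309], [0.491, 0.409]]
top tub [[0.473, -0.354]]
top tray [[0.477, 0.009]]
top cup [[0.7, 0.142]]
top bowl [[0.712, -0.158], [0.469, -0.353]]
top jar [[0.732, -0.005], [0.481, 0.005]]
scene board_spot1 [[0.485, 0.411], [0.48, 0.303]]
scene tub [[0.472, -0.338]]
scene tray [[0.494, 0.016], [0.711, -0.146]]
scene cup [[0.697, 0.133]]
scene bowl [[0.71, -0.154], [0.476, 0.009]]
scene jar [[0.733, -0.006], [0.486, -0.091]]
ik
pick up0 H0.0 y0.1 [-0.07  0.71  2.39  3.07  0.83  1.57]
pick up0 H0.0 y-0.1 [-0.78  0.71  2.39  2.34  0.85  1.61]
pick up0 H3.1 y0.1 [-0.03  0.87  1.34 -0.02  1.8   1.55]
pick up0 H3.1 y-0.1 [-0.34  0.87  1.34 -0.26  1.76  1.29]
board up0 None
board up0 pi [0.43 1.01 0.9  0.36 2.03 2.03]
view0 0.2 [-0.31 -0.09  2.22  2.14  0.61  2.38]
view0 0.6 [-0.6  -0.02  2.16  1.62  1.16  2.6 ]
view0 1.0 [-0.65  0.13  1.99  1.38  1.55  2.59]
tub0 0 [-1.37  0.79  2.07  1.69  1.27  1.86]
tub0 -0.6 [-1.14  0.83  2.31  2.6   1.3   1.58]
pick up1 H0.0 y0.1 [-0.07  0.71  2.39  3.07  0.83 -1.57]
pick up1 H0.0 y-0.1 [-0.78  0.71  2.39  2.34  0.85 -1.54]
pick up1 H3.1 y0.1 [-0.03  0.87  1.34 -0.02  1.8  -1.59]
pick up1 H3.1 y-0.1 [-0.34  0.87  1.34 -0.26  1.76 -1.85]
board up1 None
board up1 pi [ 0.43  1.01  0.9   0.36  2.03 -1.12]
view1 0.2 [-0.31 -0.09  2.22  2.14  0.61 -0.76]
view1 0.6 [-0.6  -0.02  2.16  1.62  1.16 -0.55]
view1 1.0 [-0.65  0.13  1.99  1.38  1.55 -0.55]
tub1 0 [-1.37  0.79  2.07  1.69  1.27 -1.28]
tub1 -0.6 [-1.14  0.83  2.31  2.6   1.3  -1.57]
1.7
```

```bash
cat >> h.py <<'E'
r=np.radians; EL=-r(40); OFF=.018
RESTS=[(.4885,.1092,r(1.7)),(.4791,.009,r(-3.)),(.4926,-.0862,r(-2.3))]
SPOTS=[(.4875,.408,r(-1.5)),(.4845,.304,r(-1.5))]
def gp(s,z): return np.array([s[0]+OFF*np.cos(s[2]),s[1]+OFF*np.sin(s[2]),z])
def ori(s): return tool(np.pi+s[2],EL,0)
def tz(q): return Ro.from_quat(q).as_matrix()[:,2]
def pick(s):
    q=ori(s);p=gp(s,.032)
    jaws.gripper_to(.072); ctrl.movep(p-.1*tz(q),q); ctrl.servo_line(p,rate=.12)
    jaws.gripper_to(.03,60); ctrl.wait(.1)
    ctrl.servo_line(p+[0,0,.17],rate=.25)
    S=status.sense(); print("picked w",S["grip_width"],"F",S["gripper_force"],"t",S["time_s"])
VP=np.array([.5,.1,.36]); VQ=tool(.6,-r(8),1)
def view(name):
    ctrl.movep(VP,VQ); c=viewer.camera("scene"); u,v=proj(c,VP)[0]
    f=c["frame"];y0,x0=int(v)-60,int(u)-60; k=f[max(y0,0):y0+120,max(x0,0):x0+120]
    cv2.imwrite(f"pics/{name}.png",cv2.resize(k[:,:,::-1],None,fx=4,fy=4,interpolation=cv2.INTER_CUBIC))
    h=cv2.cvtColor(k,cv2.COLOR_RGB2HSV); m=(h[...,0]>4)&(h[...,0]<22)&(h[...,1]>140)&(h[...,2]>90)
    print("orange px",m.sum(),"centre",np.argwhere(m).mean(0) if m.any() else None,"t",status.sense()["time_s"]); return m.sum()
def place(s):
    q=ori(s);p=gp(s,.042); ctrl.movep(p+[0,0,.12],q); ctrl.servo_line(p,rate=.12)
    hit=ctrl.servo_line(p-[0,0,.006],rate=.02,threshold=6); S=status.sense()
    print("hit",hit,"z",S["eef_pos"][2],"F",S["force"])
    jaws.gripper_to(.066); ctrl.servo_line(p-.13*tz(q),rate=.25); print("t",status.sense()["time_s"])
E
python3 - <<'E'
from h import *
pick(RESTS[0]); view("u1")
E
```

```text
picked w 0.04732426797123475 F 61.4246254786849 t 6.5167
orange px 0 centre None t 8.375
```

View pics/u1.png

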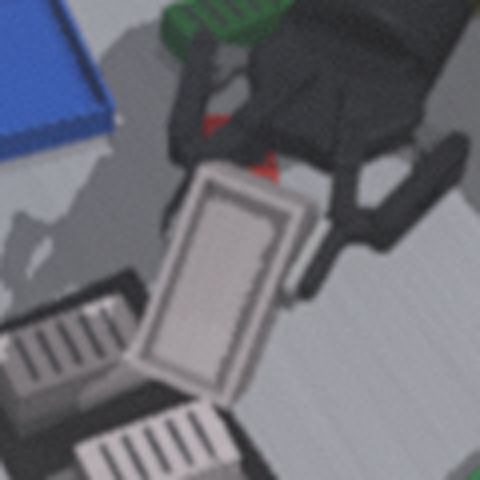

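The first rest's underside, centred at (215,285) in the crop, is bare grey with no orange, so this is the faulty one. I'll flip it into the tub.

Run:
```python
from h import *
q=tool(r(-6.6),r(-15),1); p=np.array([.507,-.354,.066])
for z in (.24,.066,.05): print(planner.solve_ik([p[0],p[1],z],q))
ctrl.movep(p+[0,0,.17],q); ctrl.servo_line(p,rate=.15)
print("hit",ctrl.servo_line(p-[0,0,.014],rate=.03,threshold=5),status.sense()["eef_pos"],status.sense()["force"])
jaws.gripper_to(.075); ctrl.wait(.4); ctrl.servo_line(p+[-.03,0,.16],rate=.25)
q2=ori(RESTS[1]); 
c=viewer.camera("top");cv2.imwrite("pics/t1.png",cv2.resize(c["frame"][150:330,150:450,::-1],(750,450)));print(status.sense()["time_s"])
```

```text
[-1.14370385  0.43747066  1.88551794  1.7520383   0.99935727 -0.73240393]
[-1.14370385  0.82911234  1.97955864  2.00787749  1.15105631 -1.25925336]
[-1.14370385  0.86784615  1.97845945  2.02271367  1.16724142 -1.29632792]
hit True [ 0.50713994 -0.35418754  0.05836861] [-0.94020608 -0.11346992  4.34535244]
13.4083
```

View pics/t1.png

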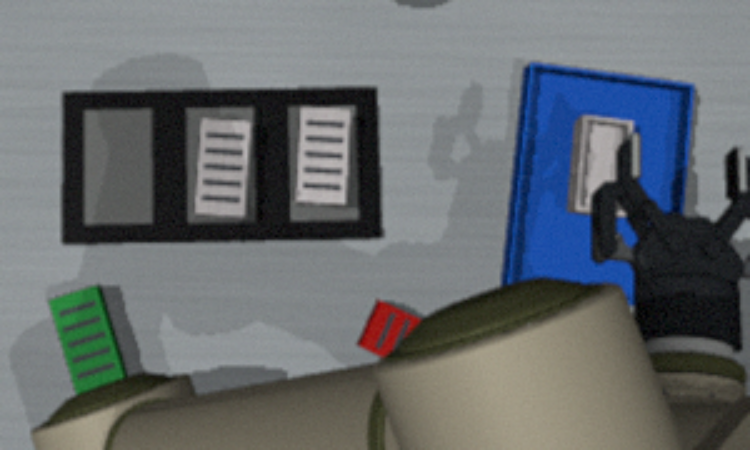

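The rest lies flat and hollow side up in the tub, at about (603,165) in the crop. Now the second rest.

Run:
```python
from h import *
s=RESTS[1]
ctrl.movep(VP,VQ); ctrl.movep(gp(s,.2),ori(s)); pick(s)
if view("u2")>30:
    ctrl.movep(gp(s,.25),ori(s)); place(SPOTS[0])
    c=viewer.camera("scene");cv2.imwrite("pics/b1.png",cv2.resize(c["frame"][200:384,212:512,::-1],(750,460)))
```

```text
picked w 0.04719781416812682 F 61.50832459330559 t 19.925
orange px 148 centre [71.91216216 53.39864865] t 21.7
hit True z 0.04048937026338532 F [1.14872768 1.1996564  3.2794936 ]Traceback (most recent call last):
  File "<stdin>", line 5, in <module>
  File "h.py", line 38, in place
    jaws.gripper_to(.066); ctrl.servo_line(p-.13*tz(q),rate=.25); print("t",status.sense()["time_s"])
                           ~~~~~~~~~~~~~~~^^^^^^^^^^^^^^^^^^^^^^
cell.MotionError: the arm cannot follow that straight line within its joint ranges
```

View pics/u2.png

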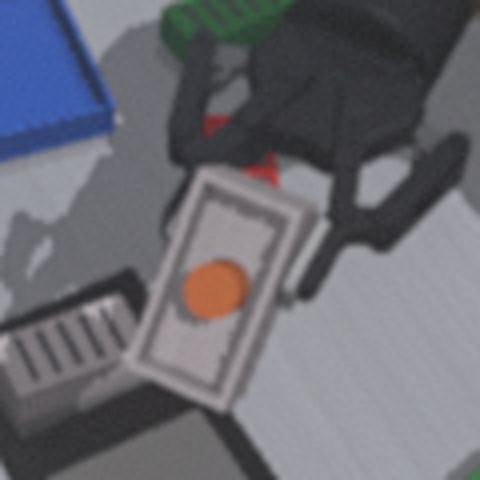

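The orange boss is visible at (215,290), so this rest is sound, and it has been set down and released. The diagonal retreat is out of the arm's reach, so I'll retreat straight up.

```bash
sed -i 's/ctrl.servo_line(p-.13\*tz(q),rate=.25)/ctrl.servo_line(p+[0,0,.13],rate=.2)/' h.py
python3 - <<'E'
from h import *
s=SPOTS[0]; ctrl.servo_line(gp(s,.16),rate=.2)
s=RESTS[2]
ctrl.movep(gp(s,.2),ori(s)); c=viewer.camera("scene");cv2.imwrite("pics/b1.png",cv2.resize(c["frame"][200:384,212:512,::-1],(750,460)))
pick(s)
print(view("u3"))
E
```

```text
picked w 0.04720524590877725 F 61.51711128652096 t 32.325
orange px 148 centre [71.76351351 53.54054054] t 34.0833
148
```

View pics/b1.png

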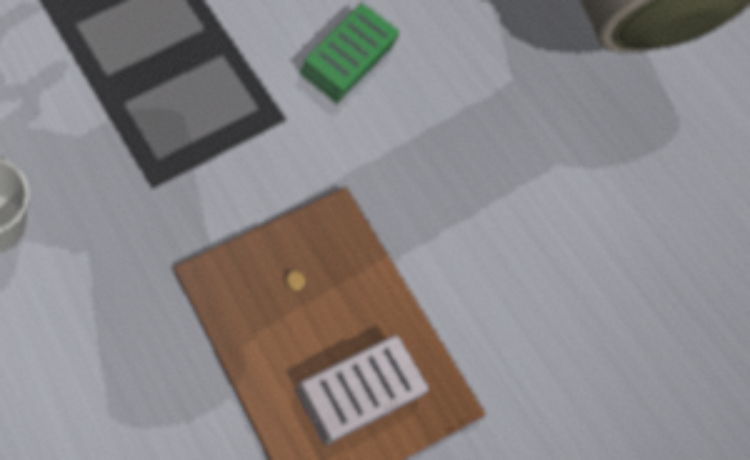

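View pics/u3.png

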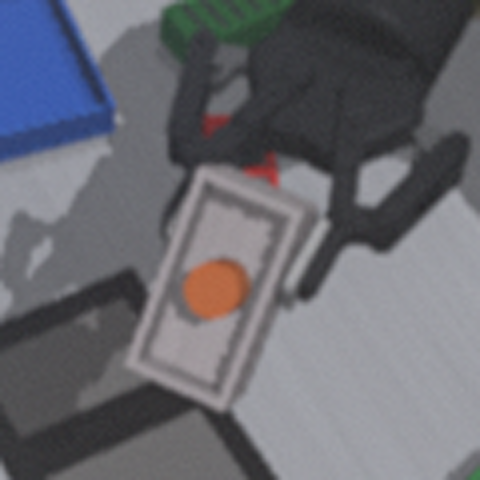

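The third rest also shows its orange boss at (215,290), so it is sound. The first sound rest sits on the far stud at (365,388), and the other stud is free at (296,280). I'll place the third rest there and check both.

Run:
```python
from h import *
s=RESTS[2]; ctrl.movep(gp(s,.25),ori(s)); place(SPOTS[1]); ctrl.movep(VP,VQ)
c=viewer.camera("scene");cv2.imwrite("pics/b2.png",cv2.resize(c["frame"][200:384,212:512,::-1],(750,460)))
c=viewer.camera("top");cv2.imwrite("pics/t2.png",cv2.resize(c["frame"][:,:,::-1],(800,600)))
f=c["frame"].astype(int);m=(f.min(2)>150)&(f.max(2)-f.min(2)<40);m[:,150:]=0;m[:170]=0;m[255:]=0
m=cv2.morphologyEx(m.astype(np.uint8),cv2.MORPH_CLOSE,np.ones((5,5)))
for k in cv2.findContours(m,cv2.RETR_EXTERNAL,cv2.CHAIN_APPROX_NONE)[0]:
    if cv2.contourArea(k)>200: print(cv2.minAreaRect((unproj(c,k.reshape(-1,2).astype(float),.046)[:,:2]*1000).astype(np.float32)))
print(status.sense()["time_s"])
```

```text
hit True z 0.040495009247422595 F [1.24359082 0.7319754  4.56124159]
t 39.8333
((484.95849609375, 301.9966735839844), (45.63139724731445, 89.57618713378906), 88.29195404052734)
((487.7462158203125, 405.7261962890625), (45.70364761352539, 89.29415893554688), 88.31205749511719)
((577.44580078125, 327.07781982421875), (12.087030410766602, 172.8792266845703), 1.2007908821105957)
42.0583
```

View pics/b2.png

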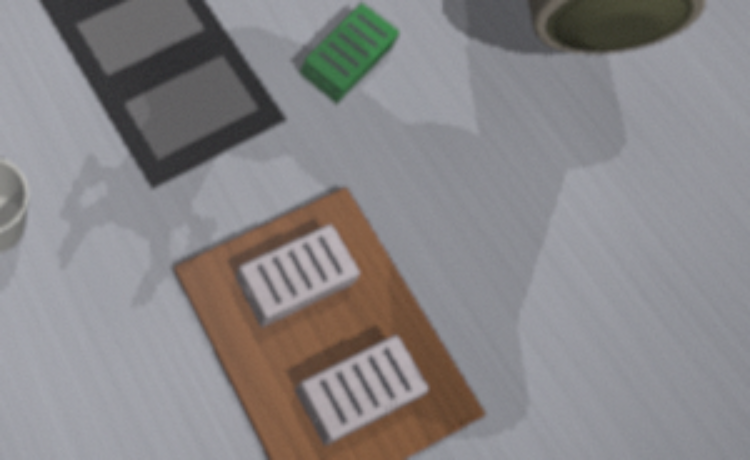

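View pics/t2.png

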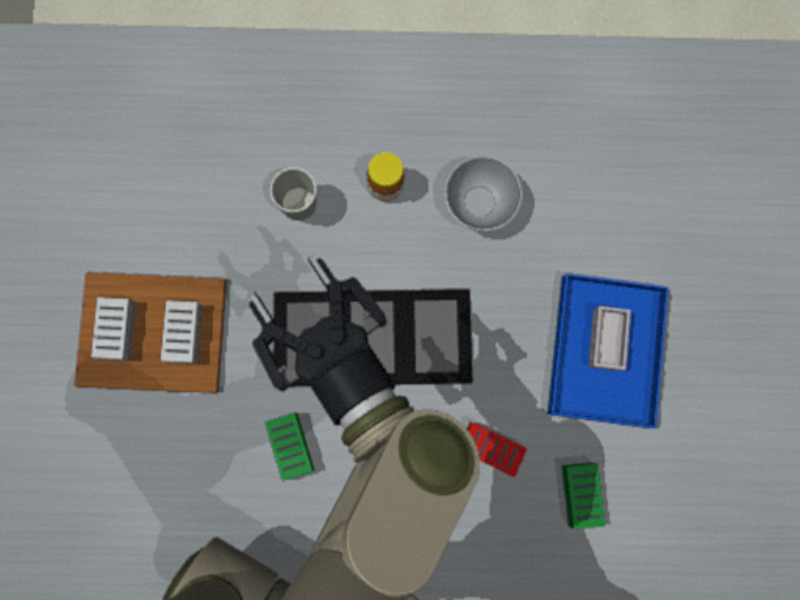

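Both sound rests lie flat on their studs at (112,328) and (180,330). The reject is upside down in the tub at (610,338), and the cup, jar and bowl haven't moved. I'm handing in.

```bash
python3 -c "
from cell import *
print(workorder.hand_in())"
```

```text
the job is handed in; nothing more can be done
None
```

The job is handed in at about 42 s: both sound rests sit right side up over the board's two studs, measured within about 3 mm of the spots, and the one without a boss lies upside down in the tub; the cup, bowl and jar were left alone, and no verdict came back.

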